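# Shake the grout-tint bottle on the sprung shaker

## Task

Lift the blue bottle up off its rail, press its bottom squarely onto the middle of the sloping shaker's sprung pad until the pad is fully down, and keep it fully down for two seconds. Then stand the bottle upright in the steel tray without dropping it, and leave everything else where it is.

Things in the scene. Friction and masses are not known exactly. Their poses are not given: they have to be found in the camera images.
- bottle: closed blue bottle, 150 tall, 0.3 kg: body diameter 54 up to height 105, then a white screw cap, diameter 48, to 150 (grip the cap). A black hook 30 wide sticks out on its +x side: strap 6 thick, underside at height 98, reaching 48 from the axis, ending in a lip down to height 78; slot between body and lip 15 wide. Origin: centre of its bottom; z along the bottle to the cap
- rack: fixed steel rack, base 110 x 170 x 8, height 153: posts at y = +-75 joined by two flat rails along y, 8 thick. The bottle's hook hangs over the top rail (x = +10, top at 150), the bottle on the -x side (axis at x = -28, bottom 52 above the slab) resting against the lower rail (height 76). It must rise 25 to come free. Origin: centre of the underside, z up
- shaker: fixed yellow shaker 160 x 140, about 126 high at the back, with a face sloping 30 degrees down towards its own -x side; the round pad stands on this face. Origin: centre of the underside, z up
- pad_top (a point): centre of the top face of the sprung round black rubber pad (diameter 68, red disc of diameter 40 in its middle), moving with it. z points out of the pad, 30 degrees from vertical, leaning to the shaker's -x side; y is level. At rest at x = -17, z = 117 in the shaker's frame, 24 above the sloping face
- shaker_pad (a joint): travel of the pad along its own -z, in m: 0 at rest, 0.012 fully down; springs back; starts to give at 4 N, about 9 N fully down
- tray: fixed stainless steel tray, 200 (x) x 160 (y) outside, rim 25 high, walls and floor 4 thick (inner floor at height 4). Origin: centre of the underside, z up
- file: chrome tile file with red round handle, 200 x 24 x 22, lying on the slab; origin under its middle
- tile: square terracotta tile 140 x 140 x 11, lying flat; origin under its centre
- float: grey rubber float 220 x 95 x 61 with bow handle; origin under its centre
- spacer_jar: clear jar with red lid, diameter 80, height 90; origin under its centre
- lamp: small white plastic work lamp, base 120 x 100, about 210 tall, toggle switch on its base; origin under its base
- filler_knife: filler knife lying flat, about 200 long; origin under it
- level: short yellow spirit level 200 x 22 x 45 standing on edge; origin under its centre
Not all that is in view belongs to the job. Leave any turquoise look-alike of the shaker alone.

How it is judged:
On the way, in this order (a step that is already met when the one before it is completed fails the run):
1. the bottle is held clear of the rack (distance of bottle from where it was at the start of the episode above 0.05 m and contact force between bottle and rack below 0.05 N and contact force between bottle and the fingers above 1 N), for 0.1 s.
2. the held bottle presses the pad fully down (over 10.5 of 12 mm), square to it within 10 degrees and within 15 mm of its middle, for 1.5 s (value of joint shaker_pad above 0.0105 m and contact force between bottle and shaker_pad above 3 N and angle between the z axis of bottle and the z axis of pad_top, either way round below 0.175 rad and distance between bottle and pad_top below 0.015 m and contact force between bottle and the fingers above 1 N), for 1.5 s.
At the end, for the whole second after the job is handed in: the bottle stands upright (within 6 degrees), released and at rest, on the tray's inner floor, its bottom wholly inside the walls; the pad has sprung back (under 1.5 mm) (angle between bottle's own z axis and vertical below 0.1 rad and x of bottle in the frame of tray between -0.073 and 0.073 m and y of bottle in the frame of tray between -0.053 and 0.053 m and z of bottle in the frame of tray between 0 and 0.008 m and linear speed of bottle below 0.02 m/s and value of joint shaker_pad below 0.0015 m); the robot touches nothing.
It fails at once if the bottle is dropped: it moves faster than 0.5 m/s without being held (linear speed of bottle above 0.5 m/s and contact force between bottle and the fingers below 0.1 N).
It fails at once if a bystander is moved by more than 25 mm (distance of any of file, tile, float, spacer_jar, lamp, filler_knife, level from where it was at the start of the episode above 0.025 m).
It also fails if it takes over 56 s, if anything falls off the work surface, if the arm or the gripper's body presses on something with over 40 N, if the wrist force passes 120 N, or if a joint passes its speed limit or range.

## Robot

A 6-joint arm with a two-finger parallel gripper is mounted at the origin on the work surface. World frame = base frame: x ahead of the robot, y to its left, z up, the work surface at z = 0. Lengths are in m, angles in rad, forces in N, time in s.
With the tool pointing down it reaches from about 0.275 to 0.85 m from the base axis. Payload 19 kg.
Tool frame: the origin (TCP) lies midway between the tips of the shut fingers; the grasp point (between the pads) lies 19 mm behind it; z points along the fingers, y is the line along which they close (so a half turn about z gives the same grasp; the last joint's range is limited). The gripper opens to 85 mm and grips with 20 to 120 N. Pads are 22 mm wide; open, the fingers measure 114 mm over their backs; the gripper's body (76 mm by 85 mm) begins 54 mm behind the grasp point. The pads swing forward as they close: fully open they stand 13 mm farther back than shut.
Start: joints at [-1.306, 0.15, 1.437, -0, 1.554, -0.134], TCP at [0.223, -0.53, 0.231] pointing down, gripper open.
Joint ranges: [-2.8, 2.8], [-0.68, 2.1], [0.12, 2.68], [-1.39, 4.53], [0.16, 2.79], [-2.81, 2.81]. Speed limits (rad/s): [1.89, 1.89, 2.22, 3.01, 3.01, 3.01].

## Interface

Orientations are given as a unit quaternion [x, y, z, w].
In Python, from workcell import sense, get_image, get_calibration, close_job gives the robot as it stands. The module is installed in compiled form; this text tells all that it offers.
- The arm moves only by the tool step_arm, never from a script. Its argument "plan" is a list of rows, each a list of 6 numbers: the shift along the tool's x, y, z in units of 40 mm (1.0 is 40 mm), then the turn, a rotation vector about the tool's x, y, z in degrees. A call has 1 to 5 rows; each row is the pose to reach, as a shift and turn from the pose commanded when the call began, along the tool's axes at that moment; what a row does not reach only later rows make up. A row lasts 1/8 s, in which the tool goes at most 62.5 mm and 10.7 degrees, less where a joint would pass 70% of its speed; a pose out of reach is approached as far as the arm can. A call with a gripper value outside its range is refused whole. "jaw" is the finger opening in mm, from 0 to 85.4, set as the call begins (left out, the last holds). The fingers move at their own pace and stop on an object; "force" is the grip in N (left out, the last holds). Time passes only in rows, so rows that repeat a pose let the fingers close. It gives the time, the measured TCP pose, the force, the opening and the grip force at its end, in the units of the state.
- sense(): the state, without advancing time (a new reading comes with each control period).
- get_image(name): name is "scene" or "side" or "wrist"; returns the picture (400x640x3 uint8, blue, green, red); there is no depth.
- get_calibration(name): a dict with "fx", "fy", "cx", "cy" (pixels), "T" (4x4, takes a point from camera to world coordinates); the wrist camera has in their place "tool_from_camera" (4x4, takes a point from camera to tool coordinates, whose origin is the TCP and whose axes are the flange's). Camera axes: x right, y up, looking along -z (the intrinsics and any distortion apply to the point x, -y, -z); pixel columns grow to the right and rows downward; lengths in m; the calibration is good to about 2 mm. A picture is of the moment at which its call begins: read the wrist's pose just before it. get_calibration takes no time and is no camera call.
- close_job(): hands the job in; it is judged then, once.
The state is a dict: "t": time; "qpos": joint angles; "qvel": joint speeds; "tau": joint torques, N m; "tcp_pos": TCP position; "tool_rot": TCP orientation; "wrist_force": force on the tool from outside, world axes, zero at the start; "wrist_torque": the same for the moment, N m; "opening": opening from 0.0 (shut) to 1.0 (fully open); "grasp_force": force on a finger pad.
Only numpy, scipy, OpenCV 4.12 (cv2) and the standard library are available. Lean on these libraries where they do the work, as an engineer would, in place of code of your own. Each camera call takes 0.05 s, during which the arm holds its last target. There are 200 camera calls.

## Working session

There is one attempt and no reset: what is moved stays moved. The work goes in short steps, Python scripts to look and compute and a tool call to move; the robot and the scene stay as the last step left them, time stands still between calls to the robot, and variables do not carry over. Pictures are saved under pics/ and viewed, at most 10 in all, crops included, and the job is handed in when it is done.

Besides the shell and the picture viewer there is one more tool, called after ">>>" as a command line: name --pt "numbers of a row" for each row, then --argument value for the rest. step_arm: Moves the arm, as the interface text tells. Its arguments: {"type":"object","properties":{"plan":{"type":"array","items":{"type":"array","items":{"type":"number"}}},"jaw":{"type":"number"},"force":{"type":"number"}},"required":["plan"]}

```bash
mkdir -p pics; python3 - <<'E'
from workcell import *
import cv2,json
s=sense();print(s)
for n in ["scene","side","wrist"]:
    c=get_calibration(n);print(n,{k:(v if not hasattr(v,'tolist') else v.tolist()) for k,v in c.items()})
    im=get_image(n);cv2.imwrite(f"pics/{n}0.png",im)
E
```

```text
{'t': 0.0, 'qpos': array([-1.30602830e+00,  1.50969751e-01,  1.43802407e+00, -1.04707950e-05,
        1.55379890e+00, -1.33988299e-01]), 'qvel': array([-0.00020512,  0.0006399 ,  0.00286423,  0.00033477,  0.00101909,
        0.00159182]), 'tau': array([ 4.04160064e-04, -7.13059187e+01, -5.70853937e+01, -1.90649826e-04,
        9.08708753e-03, -7.44826963e-06]), 'tcp_pos': array([ 0.22317645, -0.52965453,  0.23068818]), 'tool_rot': array([ 9.80189734e-01,  1.98059905e-01, -4.44317129e-05, -5.98411533e-04]), 'wrist_force': array([-0.01670846, -0.10227529,  0.71586852]), 'wrist_torque': array([ 0.00874383, -0.00605164, -0.04114735]), 'grasp_force': 0.0, 'opening': 1.001816505044587}
scene {'fx': 374.74550046097625, 'fy': 374.74550046097625, 'cx': 322.297585287183, 'cy': 192.8636699518105, 'T': [[0.7298159418577129, -0.4900678856959989, 0.4766572756392097, 1.1441338109631058], [0.6836318363645181, 0.5190519212170699, -0.5130619995573105, -0.664203025947724], [0.004025334671386527, 0.700298915100061, 0.7138383753977233, 1.0483423419435127], [0.0, 0.0, 0.0, 1.0]]}
side {'fx': 450.44444428334447, 'fy': 450.44444428334447, 'cx': 314.0649656073304, 'cy': 195.6583618363085, 'T': [[-0.651144196868381, 0.5157728329261576, -0.5567671144203441, -0.23381702997770562], [-0.7586390587378321, -0.4211902918891146, 0.49705685447012854, 0.6718971785737031], [0.02186351851845823, 0.7460409659219044, 0.6655410308345419, 0.9862271448522899], [0.0, 0.0, 0.0, 1.0]]}
wrist {'fx': 339.15343744287765, 'fy': 339.15343744287765, 'cx': 321.45980820463745, 'cy': 200.20602237897532, 'tool_from_camera': [[-0.00035265788935365266, 0.9616096159660568, 0.2744208849814902, 0.0702403504338614], [0.9999990506173331, 0.0007046654064266205, -0.0011841499466554333, 0.0005397131775390918], [-0.001332064879896953, 0.2744202068512379, -0.9616089515363708, -0.1434439924135135], [0.0, 0.0, 0.0, 1.0]]}
```

View pics/scene0.png

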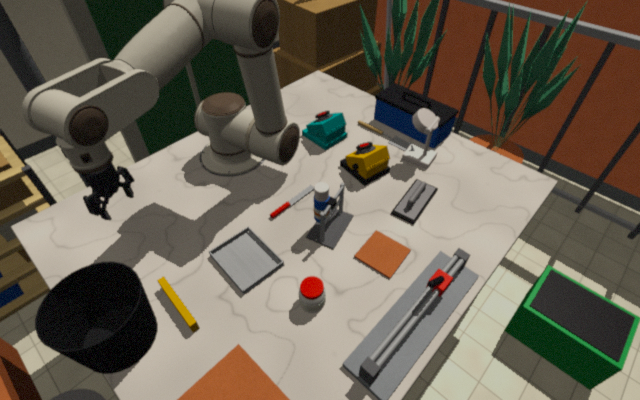

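View pics/side0.png

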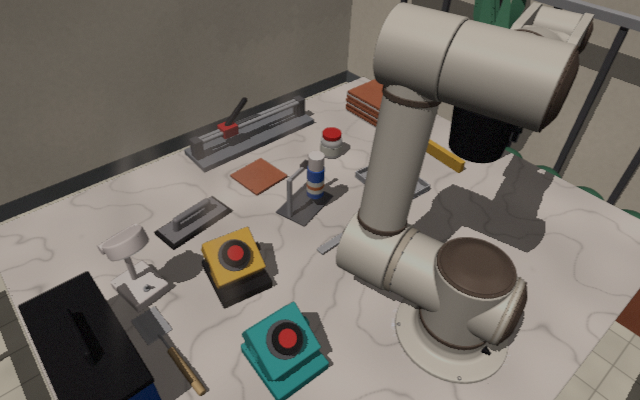

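The scene view shows the bottle on its rack at (322,198), the tray at (246,260), the yellow shaker at (365,160) and the turquoise look-alike at (325,128). In the side view the bottle is at (316,177), the yellow shaker at (235,258) and the turquoise one at (285,345). The yellow shaker fits the description, so I'll enlarge crops of it and the rack.

```bash
cat > h.py <<'E'
import numpy as np,cv2
from workcell import *
def ray(n,u,v):
    c=get_calibration(n);T=np.array(c['T'])
    d=T[:3,:3]@np.array([(u-c['cx'])/c['fx'],-(v-c['cy'])/c['fy'],-1.]);return T[:3,3],d/np.linalg.norm(d)
def plane(n,u,v,z):
    o,d=ray(n,u,v);return o+d*(z-o[2])/d[2]
def tri(a,b):
    o1,d1=ray('scene',*a);o2,d2=ray('side',*b)
    t=np.linalg.lstsq(np.c_[d1,-d2],o2-o1,rcond=None)[0]
    p,q=o1+d1*t[0],o2+d2*t[1];return (p+q)/2,np.linalg.norm(p-q)
def proj(n,p):
    c=get_calibration(n);T=np.linalg.inv(np.array(c['T']));q=T[:3,:3]@p+T[:3,3]
    return np.array([c['cx']+c['fx']*q[0]/-q[2],c['cy']+c['fy']*q[1]/q[2]])
def blobs(im,f,roi,mn=15):
    hsv=cv2.cvtColor(im,cv2.COLOR_BGR2HSV).astype(int);h,s,v=hsv[...,0],hsv[...,1],hsv[...,2]
    m=f(h,s,v).astype(np.uint8);k=np.zeros_like(m);x0,y0,x1,y1=roi;k[y0:y1,x0:x1]=1
    n,l,st,ce=cv2.connectedComponentsWithStats(m*k)
    return [(st[i].tolist(),ce[i].round(2).tolist()) for i in range(1,n) if st[i][4]>=mn]
E
python3 - <<'E'
from h import *
a=cv2.imread('pics/scene0.png');b=cv2.imread('pics/side0.png')
red=lambda h,s,v:((h<6)|(h>174))&(s>170)&(v>90)
print('red scene',blobs(a,red,(300,100,400,170),5));print('red side',blobs(b,red,(200,220,320,360)))
cap=lambda h,s,v:(s<60)&(v>110)
blue=lambda h,s,v:(h>98)&(h<125)&(s>110)
for im,r in((a,(300,170,345,235)),(b,(300,145,330,210))):
    print('white',blobs(im,cap,r));print('blue',blobs(im,blue,r))
A=cv2.resize(a[125:300,205:405],None,fx=4,fy=4,interpolation=cv2.INTER_CUBIC)[:600]
A=cv2.resize(a[130:280,200:400],None,fx=4,fy=4,interpolation=cv2.INTER_CUBIC)
B=cv2.resize(b[140:290,195:395],None,fx=4,fy=4,interpolation=cv2.INTER_CUBIC)
cv2.imwrite('pics/A.png',A);cv2.imwrite('pics/B.png',B)
E
```

```text
red scene [([318, 112, 8, 4, 12], [321.83, 113.25]), ([360, 143, 9, 4, 23], [364.0, 144.57])]
red side [([230, 246, 14, 14, 152], [236.26, 252.49]), ([278, 329, 19, 19, 282], [287.29, 337.83])]
white [([300, 170, 45, 65, 1604], [316.89, 192.61]), ([320, 205, 10, 10, 32], [325.03, 210.25])]
blue [([315, 197, 15, 13, 108], [321.05, 204.17])]
white [([300, 145, 30, 39, 658], [315.92, 157.89]), ([300, 169, 17, 19, 140], [305.19, 179.37]), ([307, 188, 10, 6, 30], [311.4, 191.23]), ([321, 204, 9, 6, 35], [326.03, 207.23])]
blue [([307, 168, 17, 15, 175], [315.44, 176.03]), ([308, 193, 16, 6, 52], [315.77, 195.87])]
```

View pics/A.png

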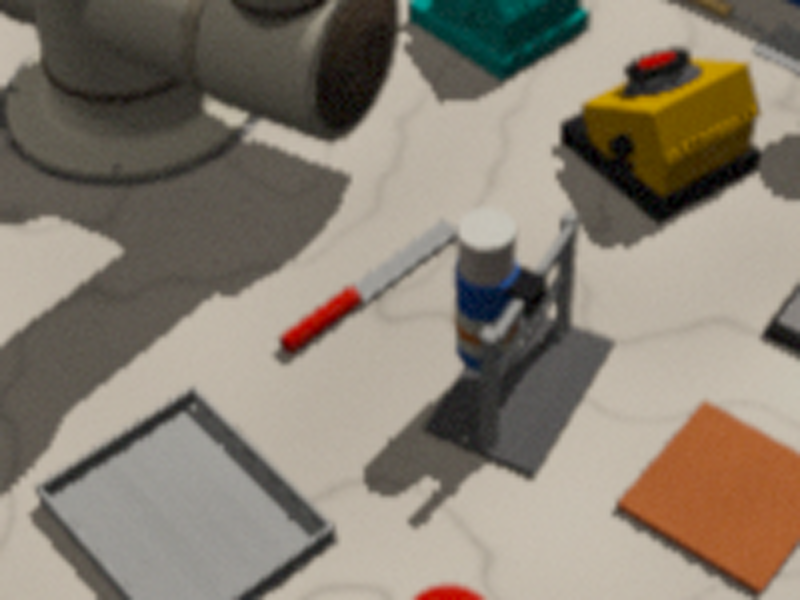

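View pics/B.png

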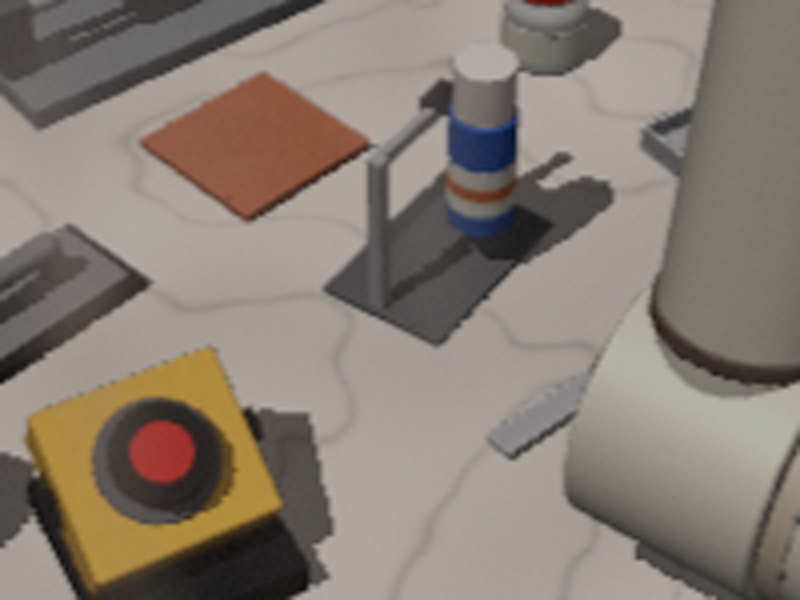

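The crops confirm the yellow shaker with its red disc at side (236,252) and scene (364,144). Its face slopes toward the robot and the side camera. The bottle's white cap top is at scene (322,187.5) and side (316.5,155), with the hook over the rail. The steel tray's corners are near (248,228), (210,252) and (283,263).

```bash
cat > m.py <<'E'
from h import *
np.set_printoptions(precision=4,suppress=True)
A=lambda x,y:(200+x/4,130+y/4); B=lambda x,y:(195+x/4,140+y/4)
pr=lambda n,t:print(n,t[0],'gap',round(t[1],4))
pr('disc',tri((364,144.5),(236.26,252.49)))
pr('captop',tri(A(488,230),B(486,62)))
print('captop by plane z=.21',plane('scene',*A(488,230),.21),plane('side',*B(486,62),.21))
pr('backR',tri(A(585,102),B(210,348)));pr('backL',tri(A(748,62),B(28,415)))
pr('hook',tri(A(535,275),B(434,92)))
for n,p in [('s1',A(530,475)),('s2',A(612,342)),('s3',A(428,428))]: print('rack',n,plane('scene',*p,.008))
for n,p in [('d1',B(437,341)),('d2',B(327,287)),('d3',B(552,222))]: print('rack',n,plane('side',*p,.008))
a=cv2.imread('pics/scene0.png')
for p in [A(192,393),A(42,490),A(332,533),(247,290)]: print('tray',plane('scene',*p,.025))
pr('railend near (A490,335?)/post',tri(A(570,222),B(378,158)))
fl=[B(280,510),B(97,585)]
for p in fl: print('face low', plane('side',*p,.06))
E
python3 m.py
```

```text
disc [0.4566 0.3162 0.1157] gap 0.0036
captop [ 0.5572 -0.0367  0.197 ] gap 0.0037
captop by plane z=.21 [ 0.5673 -0.0449  0.21  ] [ 0.5428 -0.0263  0.21  ]
backR [0.4755 0.2309 0.1297] gap 0.0583
backL [0.5315 0.3689 0.1214] gap 0.0015
hook [ 0.5936 -0.0183  0.1566] gap 0.0029
rack s1 [ 0.6562 -0.0866  0.008 ]
rack s2 [0.6111 0.0759 0.008 ]
rack s3 [ 0.558  -0.1104  0.008 ]
rack d1 [0.5009 0.0523 0.008 ]
rack d2 [0.601  0.0811 0.008 ]
rack d3 [ 0.546  -0.1072  0.008 ]
tray [ 0.3904 -0.2336  0.025 ]
tray [ 0.3809 -0.3837  0.025 ]
tray [ 0.5862 -0.2481  0.025 ]
tray [ 0.5774 -0.3888  0.025 ]
railend near (A490,335?)/post [0.5679 0.0557 0.1474] gap 0.0028
face low [0.4082 0.2632 0.06  ]
face low [0.4326 0.3866 0.06  ]
```

>>> step_arm --pt "1.25 -0.8 -0.5 0 0 1" --pt "2.5 -1.6 -1 0 0 2" --pt "3.75 -2.4 -1.5 0 0 3" --pt "5 -3.2 -2 0 0 4" --pt "6.25 -4 -2.5 0 0 6" --jaw 85 --force 60

```text
t: 0.78
tcp_pos: [0.3918, -0.2841, 0.3317]
tool_rot: [0.989, 0.146, 0.0, 0.0]
wrist_force: [0.2, -1.7, -0.2]
opening: 0.994
grasp_force: 0.0
```

```bash
cat >> h.py <<'E'
from scipy.spatial.transform import Rotation as R
def to(p,Rt=None):
    s=sense();r=R.from_quat(s['tool_rot']);d=r.inv().apply(np.array(p)-s['tcp_pos'])/.04
    print('t',round(s['t'],2),'tcp',s['tcp_pos'].round(4),'tool x',r.as_matrix()[:,0].round(3),'z',r.as_matrix()[:,2].round(3),'shift',d.round(3), 'turn',(r.inv()*Rt).as_rotvec(degrees=True).round(2) if Rt else '')
def axes(x,z):
    z=np.array(z,float);z/=np.linalg.norm(z);x=np.array(x,float);x-=z*(x@z);x/=np.linalg.norm(x);return R.from_matrix(np.c_[x,np.cross(z,x),z])
E
python3 - <<'E'
from h import *
np.set_printoptions(precision=4,suppress=True)
to([.557,-.035,.33],axes([.957,.29,0],[0,0,-1]))
A=lambda x,y:(200+x/4,130+y/4); B=lambda x,y:(195+x/4,140+y/4)
print('back',plane('side',*B(28,415),.126),plane('side',*B(210,348),.126),plane('scene',*A(585,102),.126),plane('scene',*A(748,62),.126))
for p in [(662,218),(758,160),(563,148)]: print('base',plane('scene',*A(*p),0.0))
print('lamp',plane('scene',426,120,.2),plane('side',125,240,.2))
E
```

```text
t 0.78 tcp [ 0.3918 -0.2841  0.3317] tool x [0.957 0.289 0.   ] z [ 0.  0. -1.] shift [ 5.753 -4.77   0.043] turn [ 0.   -0.01 -0.07]
back [0.5268 0.3701 0.126 ] [0.5028 0.2474 0.126 ] [0.458  0.2076 0.126 ] [0.5349 0.3646 0.126 ]
base [0.5379 0.2425 0.    ]
base [0.5567 0.3793 0.    ]
base [0.3964 0.2537 0.    ]
lamp [0.5997 0.5176 0.2   ] [0.5851 0.5277 0.2   ]
```

>>> step_arm --pt "1.15 -0.95 0 0 0 0" --pt "2.3 -1.9 0 0 0 0" --pt "3.45 -2.85 0 0 0 0" --pt "4.6 -3.8 0 0 0 0" --pt "5.75 -4.77 0 0 0 0"

```text
t: 1.4
tcp_pos: [0.5567, -0.0347, 0.331]
tool_rot: [0.989, 0.147, -0.0, 0.0]
wrist_force: [0.7, -0.2, 0.2]
opening: 0.995
grasp_force: 0.0
```

>>> step_arm --pt "0 0 0 0 0 0" --pt "0 0 0 0 0 0"

```text
t: 1.65
tcp_pos: [0.5558, -0.0367, 0.3307]
tool_rot: [0.989, 0.147, -0.0, -0.0]
wrist_force: [0.0, -0.0, -0.2]
opening: 0.992
grasp_force: 0.0
```

```bash
cat >> h.py <<'E'
def wray(u,v,s):
    c=get_calibration('wrist');M=np.array(c['tool_from_camera'])
    d=M[:3,:3]@np.array([(u-c['cx'])/c['fx'],-(v-c['cy'])/c['fy'],-1.]);r=R.from_quat(s['tool_rot'])
    return r.apply(M[:3,3])+s['tcp_pos'],r.apply(d)
def wplane(u,v,s,z):
    o,d=wray(u,v,s);return o+d*(z-o[2])/d[2]
E
python3 - <<'E'
from h import *
import pickle
s=sense();im=get_image('wrist');cv2.imwrite('pics/w1.png',im);pickle.dump(s,open('s1.pkl','wb'))
to([.557,-.035,.33])
E
```

```text
t 1.7 tcp [ 0.5556 -0.0373  0.331 ] tool x [ 0.957  0.289 -0.   ] z [-0. -0. -1.] shift [ 0.049 -0.044  0.024] turn
```

View pics/w1.png

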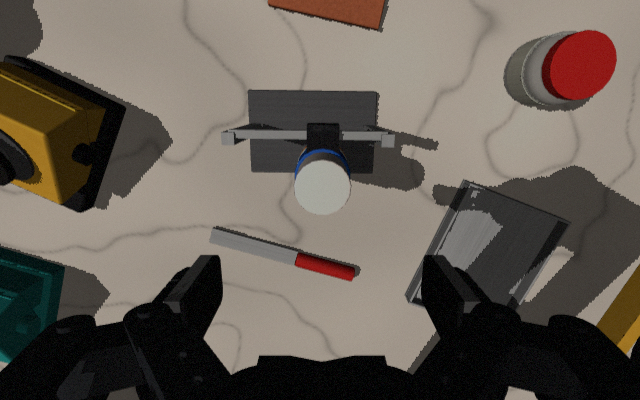

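The wrist view shows the white cap centred near (322,187). The rail is level at row 138, so the gripper's yaw matches the rack, and the hook points up in the image.

```bash
python3 - <<'E'
from h import *
import pickle
s=pickle.load(open('s1.pkl','rb'));im=cv2.imread('pics/w1.png')
b=blobs(im,lambda h,s,v:(s<50)&(v>150),(285,140,360,220),300);print(b)
x,y,w,hh,_=b[0][0]
c=wplane(x+w/2,y+hh-w/2,s,.202);print('cap',c,'diam',np.linalg.norm(wplane(x,187,s,.202)-wplane(x+w,187,s,.202)))
print('rail',wplane(228,138,s,.15),wplane(393,140,s,.15))
t=[wplane(u,v,s,.025) for u,v in((465,180),(570,221))];print('tray',t)
to([c[0],c[1],.162])
E
```

```text
[([286, 161, 74, 59, 3122], [324.19, 191.7])]
cap [ 0.56335007 -0.03654928  0.202     ] diam 0.0610792574649637
rail [0.56756188 0.05820664 0.15      ] [ 0.61099783 -0.0915735   0.15      ]
tray [array([ 0.58410974, -0.23235872,  0.025     ]), array([ 0.5725221 , -0.39705527,  0.025     ])]
t 1.7 tcp [ 0.5556 -0.0373  0.331 ] tool x [ 0.957  0.289 -0.   ] z [-0. -0. -1.] shift [0.192 0.039 4.224] turn
```

>>> step_arm --pt "0.06 0 1 0 0 0" --pt "0.06 0 2 0 0 0" --pt "0.06 0 3 0 0 0" --pt "0.06 0 3.8 0 0 0" --pt "0.06 0 4.2 0 0 0"

```text
t: 2.33
tcp_pos: [0.5574, -0.037, 0.1618]
tool_rot: [0.989, 0.146, -0.001, -0.0]
wrist_force: [0.8, 0.4, -0.3]
opening: 0.998
grasp_force: 0.0
```

>>> step_arm --pt "0 0 0 0 0 0" --pt "0 0 0 0 0 0" --pt "0 0 0 0 0 0" --pt "0 0 0 0 0 0" --pt "0 0 0 0 0 0" --jaw 30 --force 60

```text
t: 2.95
tcp_pos: [0.5588, -0.0362, 0.1649]
tool_rot: [0.989, 0.147, 0.001, 0.0]
wrist_force: [-2.3, -1.7, 5.6]
opening: 0.55
grasp_force: 60.9
```

```bash
python3 - <<'E'
from h import *
s=sense();print(s['tcp_pos'],s['wrist_force'],s['opening'],s['grasp_force'])
cv2.imwrite('pics/w2.png',get_image('wrist'))
E
```

```text
[ 0.5587676  -0.03619278  0.16486215] [-2.34939175 -1.65531979  5.62878727] 0.5503010917922887 60.90166926383972
```

View pics/w2.png

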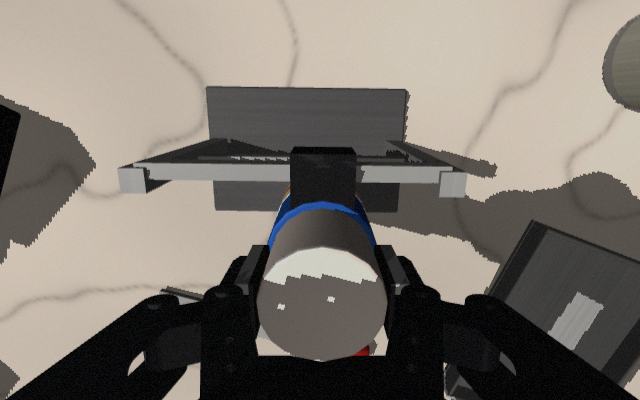

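The cap is held at a 47 mm opening, with its top ellipse centred near (322,303) between the pads. Next I lift straight up.

>>> step_arm --pt "0 0 -0.25 0 0 0" --pt "0 0 -0.7 0 0 0" --pt "0 0 -1.5 0 0 0" --pt "0 0 -2.3 0 0 0" --pt "0 0 -3.1 0 0 0"

```text
t: 3.62
tcp_pos: [0.558, -0.0359, 0.2898]
tool_rot: [0.989, 0.147, 0.0, 0.0]
wrist_force: [0.3, -0.1, -3.1]
opening: 0.553
grasp_force: 62.4
```

>>> step_arm --pt "0 0 0 0 0 0" --pt "0 0 0 0 0 0"

```text
t: 3.88
tcp_pos: [0.558, -0.0359, 0.2869]
tool_rot: [0.989, 0.146, -0.0, -0.0]
wrist_force: [0.5, 0.4, -2.7]
opening: 0.549
grasp_force: 62.4
```

```bash
python3 - <<'E'
from h import *
import pickle
s=sense();print(s['tcp_pos'],s['wrist_force'],s['wrist_torque'],s['opening'],s['grasp_force'])
ims={n:get_image(n) for n in('wrist','scene','side')}
pickle.dump((s,ims),open('s3.pkl','wb'))
# tilt of held bottle seen from fixed cameras: crops side by side
def crop(n,p,sc=4):
    u,v=proj(n,p).astype(int);return cv2.resize(ims[n][v-50:v+50,u-50:u+50],None,fx=sc,fy=sc,interpolation=cv2.INTER_CUBIC),(u-50,v-50)
a,oa=crop('scene',s['tcp_pos']-[0,0,.05]);b,ob=crop('side',s['tcp_pos']-[0,0,.05]);print(oa,ob)
cv2.imwrite('pics/c3.png',np.hstack([a,b]))
w=ims['wrist'];print(blobs(w,lambda h,s,v:(h>98)&(h<125)&(s>110),(200,150,450,320)))
# predicted wrist pixel of cap-top centre if on axis
c=get_calibration('wrist');M=np.linalg.inv(np.array(c['tool_from_camera']))
for h in (-.019-.022,): 
  q=M@[0,0,h,1];print('pred',c['cx']-c['fx']*q[0]/q[2],c['cy']+c['fy']*q[1]/q[2])
E
```

```text
[ 0.55797708 -0.03590779  0.28690046] [ 0.46801104  0.35358334 -2.70876016] [ 0.03967429 -0.01210172 -0.00113772] 0.5487918951627029 62.378690242767334
(np.int64(271), np.int64(128)) (np.int64(265), np.int64(94))
[([266, 194, 111, 58, 1366], [319.66, 215.64]), ([430, 300, 6, 9, 15], [432.47, 303.93])]
pred 319.75357028087825 313.92702043629833
```

View pics/c3.png

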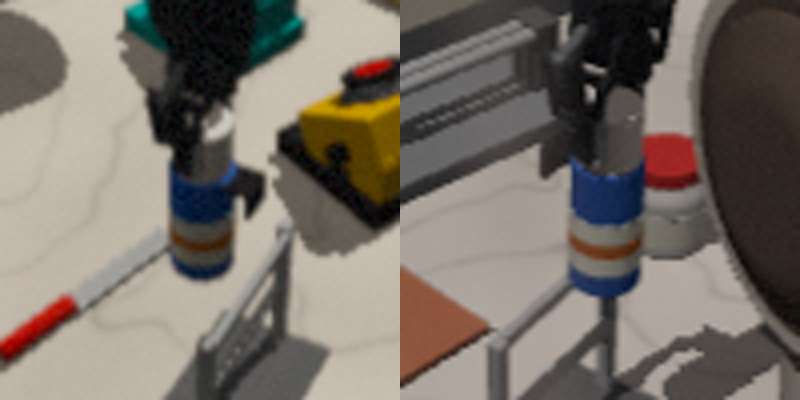

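The bottle hangs upright and clear of the rack. Its bottom ellipse is near scene (321,192) and side (316,162).

```bash
python3 - <<'E'
from h import *
import pickle
np.set_printoptions(precision=4,suppress=True)
s,ims=pickle.load(open('s3.pkl','rb'));r=R.from_quat(s['tool_rot'])
p,g=tri((321.2,192),(316.2,161.8));print('bottom',p,g,'in tool',r.inv().apply(p-s['tcp_pos']))
# centroids of body blobs orange stripe
for n,roi in(('scene',(305,160,340,200)),('side',(300,125,335,172))):
    print(n,blobs(ims[n],lambda h,s,v:(h>98)&(h<125)&(s>110),roi),blobs(ims[n],lambda h,s,v:(h>5)&(h<18)&(s>90),roi,8))
# hover view of the shaker with the wrist camera: tool tilted to pad
zp=np.array([-.494,.078,.866]);pad=np.array([.4566,.3162,.1157])
Rt=axes([.957,.0,.3],-zp)
to(pad+zp*(.113+.09),Rt)
E
```

```text
bottom [ 0.5553 -0.0364  0.175 ] 0.0010131987230784557 in tool [-0.0027 -0.0002  0.1119]
scene [([314, 169, 17, 15, 156], [321.06, 177.13]), ([315, 194, 13, 3, 23], [320.83, 195.09])] [([314, 185, 15, 6, 49], [320.94, 188.2])]
side [([307, 134, 19, 16, 216], [316.21, 142.5]), ([308, 162, 17, 7, 63], [315.49, 164.87])] [([307, 152, 19, 7, 66], [316.06, 155.65])]
t 4.03 tcp [ 0.5579 -0.0359  0.2862] tool x [ 0.957  0.29  -0.001] z [-0.002  0.    -1.   ] shift [ -2.158 -10.264  -0.121] turn [-8.99 28.84 16.66]
```

>>> step_arm --pt "-0.5 -1 -0.8 0 0 0" --pt "-1 -2.4 -1 0 0 3" --pt "-1.3 -3.8 -1 0 0 6" --pt "-1.6 -5.2 -1 0 5 9" --pt "-1.8 -6.6 -1 -2 10 12"

```text
t: 4.65
tcp_pos: [0.412, 0.1964, 0.3266]
tool_rot: [0.995, 0.04, 0.089, 0.004]
wrist_force: [1.6, 0.6, -1.6]
opening: 0.547
grasp_force: 63.0
```

```bash
python3 - <<'E'
from h import *
zp=np.array([-.494,.078,.866]);pad=np.array([.4566,.3162,.1157])
to(pad+zp*(.113+.09),axes([.957,.0,.3],-zp))
E
```

```text
t 4.65 tcp [0.412  0.1964 0.3266] tool x [0.981 0.081 0.178] z [ 0.178 -0.001 -0.984] shift [-1.245 -3.503  0.612] turn [-5.33 19.19  4.41]
```

>>> step_arm --pt "-0.4 -1 0.1 -1 4 1" --pt "-0.8 -2 0.2 -2 8 2" --pt "-1.1 -3 0.4 -3.5 13 3" --pt "-1.25 -3.5 0.6 -5.3 19.2 4.4" --pt "-1.25 -3.5 0.6 -5.3 19.2 4.4"

```text
t: 5.28
tcp_pos: [0.3544, 0.3322, 0.2904]
tool_rot: [0.966, 0.003, 0.254, 0.04]
wrist_force: [0.2, -0.8, -2.4]
opening: 0.548
grasp_force: 63.1
```

>>> step_arm --pt "0 0 0 0 0 0" --pt "0 0 0 0 0 0"

```text
t: 5.52
tcp_pos: [0.3573, 0.3301, 0.2929]
tool_rot: [0.966, -0.001, 0.255, 0.04]
wrist_force: [-0.7, -0.2, -2.6]
opening: 0.548
grasp_force: 63.1
```

```bash
python3 - <<'E'
from h import *
import pickle
zp=np.array([-.494,.078,.866]);pad=np.array([.4566,.3162,.1157])
to(pad+zp*(.113+.09),axes([.957,.0,.3],-zp))
s=sense();ims={n:get_image(n) for n in('wrist','scene','side')};pickle.dump((s,ims),open('s4.pkl','wb'))
b=ims['side'];u,v=proj('side',pad+zp*.05).astype(int);a=ims['scene'];U,V=proj('scene',pad+zp*.05).astype(int)
print(u-50,v-50,U-50,V-50)
f=lambda i,u,v:cv2.resize(i[v-50:v+50,u-50:u+50],(400,400),interpolation=cv2.INTER_CUBIC)
g=np.hstack([f(a,U,V),f(b,u,v)]);w=ims['wrist'][40:240,120:520];g=np.vstack([g,cv2.resize(w,(400,200)).repeat(1,0) if 0 else np.hstack([cv2.resize(ims['wrist'],(320,200)),np.zeros((200,480,3),np.uint8)])])
cv2.imwrite('pics/c4.png',g)
E
```

```text
t 5.53 tcp [0.3573 0.3301 0.2929] tool x [0.87  0.019 0.492] z [ 0.492 -0.077 -0.867] shift [-0.038 -0.051  0.014] turn [-0.05  0.13  0.1 ]
188 197 310 82
```

View pics/c4.png

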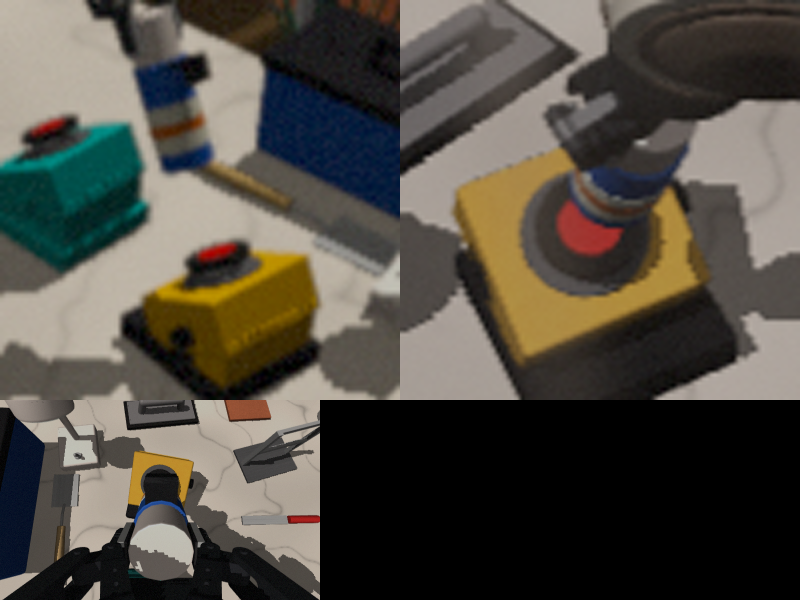

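The bottle hovers tilted above the yellow pad; in the scene crop its axis runs through the red disc at (218,250). The wrist view shows the face edge about 8° off the tool axis, which agrees with the estimated shaker yaw of about -8°.

```bash
python3 - <<'E'
from h import *
import pickle
np.set_printoptions(precision=4,suppress=True)
s,ims=pickle.load(open('s4.pkl','rb'));r=R.from_quat(s['tool_rot'])
zp=np.array([-.494,.078,.866]);pad=np.array([.4566,.3162,.1157])
k=s['tcp_pos']+r.apply([0,0,.113])
print('kin bottom',k,proj('scene',k),proj('side',k))
p,g=tri((357,121.5),(240.5,247));print('meas',p,g,'tool',r.inv().apply(p-s['tcp_pos']))
print('pad in tool',r.inv().apply(pad-s['tcp_pos']),proj('scene',pad),proj('side',pad))
for n,roi in(('scene',(335,95,370,130)),('side',(228,230,260,260))):
    print(n,blobs(ims[n],lambda h,s,v:(h>98)&(h<125)&(s>110),roi))
E
```

```text
kin bottom [0.4129 0.3213 0.1949] [357.2955 123.1465] [240.8371 241.99  ]
meas [0.4028 0.3305 0.1929] 0.0020729104684023966 tool [-0.0096 -0.009   0.1091]
pad in tool [-0.0011 -0.0019  0.2036] [363.5432 144.6107] [235.5739 252.344 ]
scene [([344, 96, 14, 13, 118], [350.61, 102.59]), ([351, 118, 12, 7, 44], [356.5, 121.43])]
side [([236, 239, 17, 7, 52], [241.58, 241.33])]
```

>>> step_arm --pt "-0.03 -0.05 0.5 0 0 0" --pt "-0.03 -0.05 1 0 0 0" --pt "-0.03 -0.05 1.5 0 0 0" --pt "-0.03 -0.05 1.85 0 0 0" --pt "-0.03 -0.05 2 0 0 0" --force 90

```text
t: 6.3
tcp_pos: [0.3953, 0.3263, 0.2219]
tool_rot: [0.966, -0.0, 0.255, 0.04]
wrist_force: [-0.3, 0.1, -2.7]
opening: 0.541
grasp_force: 92.4
```

>>> step_arm --pt "0 0 0.1 0 0 0" --pt "0 0 0.2 0 0 0" --pt "0 0 0.25 0 0 0" --pt "0 0 0.3 0 0 0" --pt "0 0 0.3 0 0 0"

```text
t: 6.92
tcp_pos: [0.4009, 0.3258, 0.2122]
tool_rot: [0.966, 0.0, 0.255, 0.04]
wrist_force: [-2.6, -0.3, 0.9]
opening: 0.544
grasp_force: 92.7
```

```bash
python3 - <<'E'
from h import *
import pickle
s=sense();r=R.from_quat(s['tool_rot']);print(s['tcp_pos'],r.inv().apply(s['wrist_force']),s['wrist_torque'],s['grasp_force'])
pad=np.array([.4566,.3162,.1157]);print('pad in tool',r.inv().apply(pad-s['tcp_pos']))
ims={n:get_image(n) for n in('scene','side')}
f=lambda n,o:(lambda uv:cv2.resize(ims[n][uv[1]-50:uv[1]+50,uv[0]-50:uv[0]+50],(400,400),interpolation=cv2.INTER_CUBIC))(proj(n,pad).astype(int))
cv2.imwrite('pics/c5.png',np.hstack([f('scene',0),f('side',0)]))
E
```

```text
[0.40088964 0.32583793 0.21216431] [-1.8209981   0.42279058 -2.01524309] [-0.04333162  0.5385516  -0.11184878] 92.65173554420471
pad in tool [0.00073084 0.00109682 0.11180412]
```

View pics/c5.png

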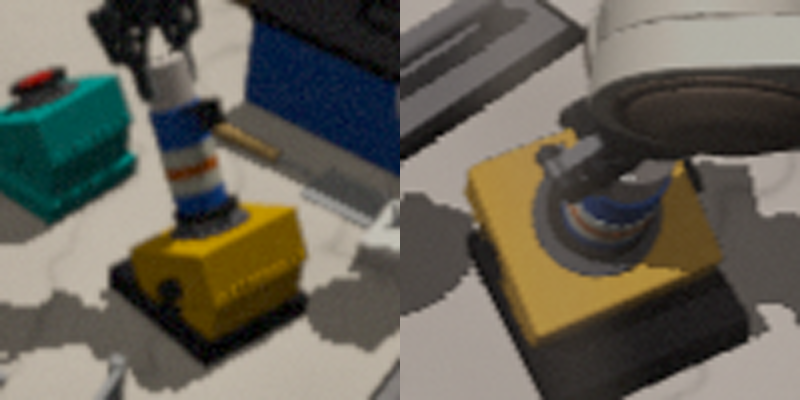

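The bottle is in contact with the pad, square and centred on it, at about 4 N. Now I press.

>>> step_arm --pt "0 0 0.1 0 0 0" --pt "0 0 0.2 0 0 0" --pt "0 0 0.3 0 0 0" --pt "0 0 0.3 0 0 0" --pt "0 0 0.3 0 0 0"

```text
t: 7.65
tcp_pos: [0.4069, 0.3252, 0.203]
tool_rot: [0.966, -0.0, 0.256, 0.039]
wrist_force: [-17.4, -1.1, 22.0]
opening: 0.544
grasp_force: 95.8
```

>>> step_arm --pt "0 0 0.05 0 0 0" --pt "0 0 0.1 0 0 0" --pt "0 0 0.15 0 0 0" --pt "0 0 0.15 0 0 0"

```text
t: 8.15
tcp_pos: [0.4104, 0.326, 0.2032]
tool_rot: [0.965, -0.001, 0.259, 0.037]
wrist_force: [-57.4, -4.8, 79.2]
opening: 0.542
grasp_force: 106.8
```

```bash
python3 - <<'E'
from h import *
s=sense();r=R.from_quat(s['tool_rot']);print(s['t'],r.inv().apply(s['wrist_force']-[-.5,0,-2.7]),s['wrist_torque'],s['grasp_force'])
print('moved since contact, tool',r.inv().apply(s['tcp_pos']-[.40089,.32584,.21216]), r.as_matrix()[:,2])
E
```

```text
8.15 [ -8.42711119  11.76706644 -98.79065884] [-3.48998674  1.91514314 -2.25121666] 106.78663730621338
moved since contact, tool [ 0.00380014 -0.00097841  0.01244029] [ 0.49915831 -0.07130497 -0.86357199]
```

The force is too high, but the pad is bottomed. I'll back off 5 mm and hold.

>>> step_arm --pt "0 0 -0.12 0 0 0" --pt "0 0 -0.12 0 0 0" --pt "0 0 -0.12 0 0 0"

```text
t: 8.52
tcp_pos: [0.4082, 0.3255, 0.2028]
tool_rot: [0.966, -0.0, 0.257, 0.039]
wrist_force: [-13.0, 0.8, 21.8]
opening: 0.545
grasp_force: 98.3
```

```bash
python3 - <<'E'
from h import *
s=sense();r=R.from_quat(s['tool_rot']);print(s['t'],r.inv().apply(s['wrist_force']-[-.5,0,-2.7]),s['wrist_torque'],s['grasp_force'])
print('moved since contact, tool',r.inv().apply(s['tcp_pos']-[.40089,.32584,.21216]), r.as_matrix()[:,2])
E
```

```text
8.525 [  1.32225343   1.22452381 -27.46058161] [-0.75263903 -0.57470746 -0.35631912] 98.29967737197876
moved since contact, tool [ 0.00167909 -0.00047636  0.01179422] [ 0.49580858 -0.07443974 -0.86523556]
```

>>> step_arm --pt "0 0 0 0 0 0" --pt "0 0 0 0 0 0" --pt "0 0 0 0 0 0" --pt "0 0 0 0 0 0" --pt "0 0 0 0 0 0"

```text
t: 9.15
tcp_pos: [0.4082, 0.3255, 0.2028]
tool_rot: [0.966, -0.0, 0.257, 0.039]
wrist_force: [-11.5, -0.0, 23.3]
opening: 0.545
grasp_force: 98.3
```

>>> step_arm --pt "0 0 0 0 0 0" --pt "0 0 0 0 0 0" --pt "0 0 0 0 0 0" --pt "0 0 0 0 0 0" --pt "0 0 0 0 0 0"

```text
t: 9.78
tcp_pos: [0.4082, 0.3254, 0.2028]
tool_rot: [0.966, -0.0, 0.257, 0.039]
wrist_force: [-11.2, -0.4, 23.1]
opening: 0.541
grasp_force: 98.3
```

>>> step_arm --pt "0 0 0 0 0 0" --pt "0 0 0 0 0 0" --pt "0 0 0 0 0 0" --pt "0 0 0 0 0 0" --pt "0 0 0 0 0 0"

```text
t: 10.4
tcp_pos: [0.4082, 0.3255, 0.2028]
tool_rot: [0.966, -0.0, 0.257, 0.039]
wrist_force: [-11.9, 1.8, 23.3]
opening: 0.541
grasp_force: 98.3
```

>>> step_arm --pt "0 0 0 0 0 0" --pt "0 0 0 0 0 0" --pt "0 0 0 0 0 0" --pt "0 0 0 0 0 0" --pt "0 0 0 0 0 0"

```text
t: 11.02
tcp_pos: [0.4082, 0.3255, 0.2027]
tool_rot: [0.966, -0.0, 0.257, 0.039]
wrist_force: [-11.8, -0.4, 23.1]
opening: 0.543
grasp_force: 98.3
```

```bash
python3 - <<'E'
from h import *
s=sense();r=R.from_quat(s['tool_rot']);print(s['t'],r.inv().apply(s['wrist_force']-[-.5,0,-2.7]),s['grasp_force'])
pad=np.array([.4566,.3162,.1157]);to(s['tcp_pos'])
ims={n:get_image(n) for n in('scene','side')}
f=lambda n,o:(lambda uv:cv2.resize(ims[n][uv[1]-50:uv[1]+50,uv[0]-50:uv[0]+50],(400,400),interpolation=cv2.INTER_CUBIC))(proj(n,pad).astype(int))
cv2.imwrite('pics/c6.png',np.hstack([f('scene',0),f('side',0)]))
E
```

```text
11.025 [  2.94678251   2.51067575 -27.87275978] 98.29872965812683
t 11.03 tcp [0.4082 0.3255 0.2027] tool x [0.868 0.02  0.496] z [ 0.496 -0.074 -0.865] shift [0. 0. 0.] turn
```

View pics/c6.png

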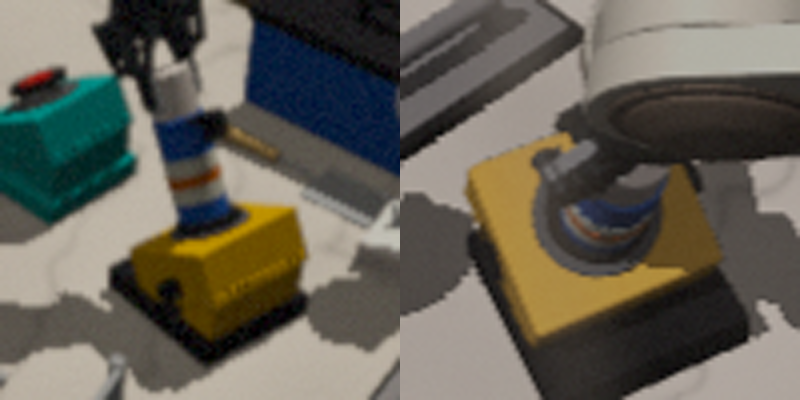

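The pad is fully down under the centred bottle, with about 27 N held for over 2.5 s. Next I retreat along the bottle's axis.

>>> step_arm --pt "0 0 -0.15 0 0 0" --pt "0 0 -0.4 0 0 0" --pt "0 0 -1 0 0 0" --pt "0 0 -2 0 0 0" --pt "0 0 -3 0 0 0"

```text
t: 11.75
tcp_pos: [0.3474, 0.3337, 0.305]
tool_rot: [0.966, -0.0, 0.254, 0.04]
wrist_force: [0.1, 0.2, -2.5]
opening: 0.543
grasp_force: 95.4
```

```bash
python3 - <<'E'
from h import *
Rt=axes([.98,.2,0],[0,0,-1])
to([.42,.0,.33],Rt);to([.482,-.312,.3],Rt);s=sense();print(s['wrist_force'],s['grasp_force'],s['qpos'])
E
```

```text
t 11.75 tcp [0.3474 0.3337 0.305 ] tool x [0.871 0.02  0.491] z [ 0.491 -0.078 -0.867] shift [1.72  8.327 0.998] turn [  7.61 -28.9  -11.28]
t 11.75 tcp [0.3474 0.3337 0.305 ] tool x [0.871 0.02  0.491] z [ 0.491 -0.078 -0.867] shift [ 2.543 16.011  3.016] turn [  7.61 -28.9  -11.28]
[ 0.0558255   0.22808928 -2.48560102] 95.37043690681458 [ 0.89557831 -0.22072128  1.73445026 -0.45643287  1.3729269   2.49952013]
```

>>> step_arm --pt "0.2 1.2 -0.3 1 -4 -1.5" --pt "0.5 2.6 -0.2 2.5 -10 -4" --pt "0.9 4 0.1 4 -16 -6" --pt "1.2 5.4 0.4 6 -22 -8.5" --pt "1.5 6.8 0.8 7.6 -28.9 -11.3"

```text
t: 12.38
tcp_pos: [0.3963, 0.1127, 0.3283]
tool_rot: [0.995, 0.095, 0.015, 0.005]
wrist_force: [2.2, 0.1, -3.3]
opening: 0.543
grasp_force: 95.3
```

```bash
python3 - <<'E'
from h import *
Rt=axes([.98,.2,0],[0,0,-1])
to([.482,-.312,.3],Rt);s=sense();print(s['wrist_force'],s['grasp_force'])
E
```

```text
t 12.38 tcp [0.3963 0.1127 0.3283] tool x [0.982 0.189 0.029] z [ 0.031 -0.007 -0.999] shift [ 0.076 10.82   0.851] turn [ 0.76 -1.67 -0.66]
[ 2.19668163  0.14285337 -3.27141792] 95.31440019607544
```

>>> step_arm --pt "0 1.3 0 0 0 0" --pt "0 2.7 0 0 0 0" --pt "0 4.1 0 0 0 0" --pt "0 5.5 0 0 0 0" --pt "0 6.9 0 0 0 0"

```text
t: 13.0
tcp_pos: [0.4479, -0.1592, 0.3318]
tool_rot: [0.995, 0.093, 0.016, 0.006]
wrist_force: [1.7, 0.5, -2.9]
opening: 0.545
grasp_force: 95.3
```

>>> step_arm --pt "0 1.3 0.2 0 0 0" --pt "0 2.6 0.4 0 0 0" --pt "0 3.7 0.7 0 0 0" --pt "0 3.9 0.8 0 0 0" --pt "0 3.9 0.8 0 0 0"

```text
t: 13.62
tcp_pos: [0.478, -0.3107, 0.3017]
tool_rot: [0.995, 0.093, 0.016, 0.006]
wrist_force: [-0.1, 0.8, -1.7]
opening: 0.541
grasp_force: 95.2
```

```bash
python3 - <<'E'
from h import *
import pickle
np.set_printoptions(precision=4,suppress=True)
Rt=axes([.98,.2,0],[0,0,-1])
to([.482,-.312,.3],Rt);s=sense();print(s['wrist_force'],s['grasp_force'])
ims={n:get_image(n) for n in('scene','side','wrist')};pickle.dump((s,ims),open('s7.pkl','wb'))
k=s['tcp_pos']+[0,0,-.112];print('kin bottom scene',proj('scene',k))
u,v=proj('scene',k).astype(int)
print('blue',blobs(ims['scene'],lambda h,s,v:(h>98)&(h<125)&(s>110),(u-25,v-40,u+25,v+20)))
print('orange',blobs(ims['scene'],lambda h,s,v:(h>5)&(h<18)&(s>90),(u-25,v-40,u+25,v+20),8))
d=pickle.load(open('s4.pkl','rb'))[1]
red=lambda h,s,v:((h<6)|(h>174))&(s>170)&(v>90)
print('disc',blobs(ims['side'],red,(200,220,270,290)))
E
```

```text
t 13.62 tcp [ 0.478  -0.3107  0.3017] tool x [0.982 0.186 0.03 ] z [ 0.032 -0.008 -0.999] shift [0.091 0.05  0.047] turn [ 0.82 -1.72 -0.83]
[-0.0679  0.8081 -1.6562] 95.17749309539795
kin bottom scene [238.7211 223.6563]
blue [([223, 197, 21, 19, 169], [232.56, 208.79]), ([230, 224, 15, 6, 31], [237.61, 227.29])]
orange [([226, 214, 19, 10, 69], [236.2, 219.81])]
disc [([230, 246, 14, 14, 155], [236.14, 252.43])]
```

```bash
python3 - <<'E'
from h import *
import pickle
np.set_printoptions(precision=4,suppress=True)
for f,rois in(('s3.pkl',dict(scene=(305,160,340,200),side=(300,125,335,172))),('s7.pkl',dict(scene=(213,183,263,243)))):
    s,ims=pickle.load(open(f,'rb'));r=R.from_quat(s['tool_rot'])
    for n,(x0,y0,x1,y1) in rois.items():
        hsv=cv2.cvtColor(ims[n],cv2.COLOR_BGR2HSV).astype(int);h,S=hsv[...,0],hsv[...,1]
        m=(((h>98)&(h<125)&(S>110))|((h>5)&(h<18)&(S>90)))
        print(f,n)
        for v in range(y0,y1,2):
            u=np.where(m[v,x0:x1])[0]+x0
            if len(u)>5: print((v,u.min(),u.max()),end=' ')
        for hh in (.112,.062,.007): print('\nkin axis',proj(n,s['tcp_pos']+r.apply([0,0,hh])),end='')
        print()
E
```

```text
s3.pkl scene
(172, np.int64(314), np.int64(329)) (174, np.int64(314), np.int64(327)) (176, np.int64(314), np.int64(328)) (178, np.int64(314), np.int64(328)) (180, np.int64(314), np.int64(328)) (182, np.int64(316), np.int64(326)) (188, np.int64(314), np.int64(328)) (190, np.int64(318), np.int64(325)) (196, np.int64(318), np.int64(324)) 
kin axis [321.743  192.3323]
kin axis [321.7944 181.2904]
kin axis [321.8548 168.3527]
s3.pkl side
(137, np.int64(308), np.int64(325)) (139, np.int64(308), np.int64(325)) (141, np.int64(308), np.int64(325)) (143, np.int64(308), np.int64(324)) (145, np.int64(308), np.int64(324)) (147, np.int64(309), np.int64(324)) (149, np.int64(312), np.int64(321)) (155, np.int64(308), np.int64(324)) (157, np.int64(310), np.int64(322)) (163, np.int64(308), np.int64(323)) (165, np.int64(309), np.int64(322)) (167, np.int64(312), np.int64(319)) 
kin axis [315.311  161.4542]
kin axis [315.7175 147.6419]
kin axis [316.1893 131.6078]
s7.pkl scene
(203, np.int64(223), np.int64(240)) (205, np.int64(224), np.int64(238)) (207, np.int64(224), np.int64(246)) (209, np.int64(225), np.int64(238)) (211, np.int64(225), np.int64(243)) (213, np.int64(227), np.int64(243)) (215, np.int64(229), np.int64(244)) (219, np.int64(227), np.int64(243)) (221, np.int64(228), np.int64(241)) (227, np.int64(231), np.int64(242)) 
kin axis [239.2299 224.4649]
kin axis [236.3068 212.9331]
kin axis [232.8654 199.3567]
```

The bottle is still aligned with the tool, and the red disc is back at its rest position. I'll straighten the tool, then lower.

>>> step_arm --pt "0.09 0.05 0 0.8 -1.7 -0.8" --pt "0.09 0.05 0.05 0.8 -1.7 -0.8"

```text
t: 14.02
tcp_pos: [0.4828, -0.3119, 0.3007]
tool_rot: [0.995, 0.101, 0.0, 0.001]
wrist_force: [0.1, 0.2, -3.3]
opening: 0.545
grasp_force: 95.2
```

>>> step_arm --pt "0 0 1 0 0 0" --pt "0 0 2 0 0 0" --pt "0 0 3 0 0 0" --pt "0 0 3.9 0 0 0" --pt "0 0 4.2 0 0 0"

```text
t: 14.65
tcp_pos: [0.4819, -0.3117, 0.1306]
tool_rot: [0.995, 0.101, -0.0, -0.0]
wrist_force: [-0.2, -0.6, -2.3]
opening: 0.542
grasp_force: 95.2
```

```bash
python3 - <<'E'
from h import *
to([.482,-.312,.116],axes([.98,.2,0],[0,0,-1]));print(sense()['wrist_force'])
E
```

```text
t 14.65 tcp [ 0.4819 -0.3117  0.1306] tool x [ 0.98  0.2  -0.  ] z [-0.001  0.    -1.   ] shift [0.002 0.008 0.366] turn [-0.02  0.03  0.02]
[-0.23884291 -0.55457713 -2.28993819]
```

>>> step_arm --pt "0 0 0.1 0 0 0" --pt "0 0 0.2 0 0 0" --pt "0 0 0.27 0 0 0" --pt "0 0 0.32 0 0 0" --pt "0 0 0.32 0 0 0"

```text
t: 15.28
tcp_pos: [0.4825, -0.3125, 0.1199]
tool_rot: [0.995, 0.1, 0.001, 0.001]
wrist_force: [0.1, 0.4, -2.0]
opening: 0.538
grasp_force: 95.2
```

>>> step_arm --pt "0 0 0.03 0 0 0" --pt "0 0 0.03 0 0 0" --pt "0 0 0.03 0 0 0"

```text
t: 15.65
tcp_pos: [0.4825, -0.3125, 0.1186]
tool_rot: [0.995, 0.1, 0.001, 0.001]
wrist_force: [0.4, 0.2, -1.7]
opening: 0.539
grasp_force: 95.2
```

>>> step_arm --pt "0 0 0.03 0 0 0" --pt "0 0 0.05 0 0 0" --pt "0 0 0.05 0 0 0" --pt "0 0 0.05 0 0 0"

```text
t: 16.15
tcp_pos: [0.4825, -0.3125, 0.1169]
tool_rot: [0.995, 0.1, 0.001, 0.001]
wrist_force: [-0.6, 0.6, 3.9]
opening: 0.539
grasp_force: 96.2
```

>>> step_arm --pt "0 0 -0.03 0 0 0" --pt "0 0 -0.03 0 0 0" --force 25

```text
t: 16.4
tcp_pos: [0.4824, -0.3125, 0.1177]
tool_rot: [0.995, 0.1, 0.001, 0.001]
wrist_force: [-0.9, 0.0, -1.7]
opening: 0.542
grasp_force: 95.9
```

>>> step_arm --pt "0 0 0 0 0 0" --pt "0 0 0 0 0 0" --pt "0 0 0 0 0 0" --pt "0 0 0 0 0 0" --pt "0 0 0 0 0 0" --jaw 85

```text
t: 17.02
tcp_pos: [0.4825, -0.3125, 0.1178]
tool_rot: [0.995, 0.1, 0.001, 0.001]
wrist_force: [0.5, -0.2, 0.3]
opening: 0.994
grasp_force: 0.0
```

>>> step_arm --pt "0 0 -0.3 0 0 0" --pt "0 0 -0.8 0 0 0" --pt "0 0 -1.6 0 0 0" --pt "0 0 -2.6 0 0 0" --pt "0 0 -4 0 0 0"

```text
t: 17.65
tcp_pos: [0.4817, -0.3119, 0.2792]
tool_rot: [0.995, 0.1, 0.0, 0.0]
wrist_force: [0.7, -1.2, 0.6]
opening: 0.997
grasp_force: 0.0
```

>>> step_arm --pt "0 0 0 0 0 0" --pt "0 0 0 0 0 0" --pt "0 0 0 0 0 0" --pt "0 0 0 0 0 0"

```text
t: 18.15
tcp_pos: [0.482, -0.3121, 0.2771]
tool_rot: [0.995, 0.1, 0.0, 0.0]
wrist_force: [-0.4, 0.9, -0.2]
opening: 0.993
grasp_force: 0.0
```

```bash
python3 - <<'E'
from h import *
np.set_printoptions(precision=4,suppress=True)
s=sense();print(s['t'],s['tcp_pos'],s['wrist_force'],s['opening'],s['grasp_force'])
im=get_image('scene');wi=get_image('wrist');sd=get_image('side')
b=np.array([.4825,-.3125,.004])
for hh in(0,.05,.105,.15): print(hh,proj('scene',b+[0,0,hh]))
u,v=proj('scene',b+[0,0,.05]).astype(int)
roi=(u-25,v-35,u+25,v+30)
print('blue',blobs(im,lambda h,s,v:(h>98)&(h<125)&(s>110),roi),'orange',blobs(im,lambda h,s,v:(h>5)&(h<18)&(s>90),roi,8))
print('blue wrist',blobs(wi,lambda h,s,v:(h>98)&(h<125)&(s>110),(200,100,450,300)))
red=lambda h,s,v:((h<6)|(h>174))&(s>170)&(v>90)
print('disc',blobs(sd,red,(200,220,270,290)))
E
```

```text
18.15 [ 0.482  -0.3121  0.2771] [-0.3556  0.9442 -0.225 ] 0.9929641211364372 0.0
0 [247.8383 260.6555]
0.05 [245.6966 251.7787]
0.105 [243.1892 241.3867]
0.15 [241.0086 232.349 ]
blue [([235, 241, 16, 15, 106], [242.38, 249.76]), ([239, 261, 14, 6, 28], [246.0, 264.32])] orange [([237, 256, 15, 6, 37], [244.41, 258.84])]
blue wrist [([295, 156, 57, 32, 353], [321.24, 165.53])]
disc [([229, 246, 15, 14, 154], [236.31, 252.51])]
```

The bottle stands upright where it was placed, the gripper is clear, and the disc is at rest.

```bash
python3 -c "
from workcell import close_job;print(close_job())"
```

```text
the job is handed in; nothing more can be done
None
```

I handed the job in at about 18 s: the bottle was lifted clear of the rack, held the pad down under about 27 N for over 2.5 s (after a brief overshoot to about 99 N), and now stands upright and released in the tray, with the pad sprung back. I didn't re-measure the bystanders at the end, and no verdict came back.

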